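Lay two breakfast boards

ROBOT

A 6-joint arm with a two-finger parallel gripper is mounted at the origin on the work surface. World frame = base frame: x ahead of the robot, y to its left, z up, the work surface at z = 0. Lengths are in m, angles in rad, forces in N, time in s.
With the tool pointing down it reaches from about 0.35 to 0.975 m from the base axis. Payload 4.9 kg.
Tool frame: the origin (TCP) lies midway between the tips of the shut fingers; the grasp point (between the pads) lies 19 mm behind it; z points along the fingers, x is the direction in which the jaws open and shut, and the axes are right-handed (so a half turn about z gives the same grasp; the last joint's range is limited). The gripper opens to 85 mm and grips with 20 to 120 N. Pads are 22 mm wide; open, the fingers measure 114 mm over their backs; the gripper's body (76 mm by 85 mm) begins 54 mm behind the grasp point. The pads swing forward as they close: fully open they stand 13 mm farther back than shut.
Start: joints at [-1.279, 0.053, 1.613, -0, 1.476, -0.119], TCP at [0.25, -0.573, 0.231] pointing down, gripper open.
Joint ranges: [-3.01, 3.01], [-1.01, 2.22], [0.06, 2.58], [-1.02, 4.17], [0.09, 2.62], [-3.14, 3.14]. Speed limits (rad/s): [2.57, 2.57, 3.14, 3.14, 3.14, 3.14].

INTERFACE

Orientations are given as a unit quaternion [w, x, y, z].
In Python, from cell import env, optics gives the robot as it stands.
- The arm moves only by the shell command python3 -m inch 'ROWS' [OPENING] [FORCE]. ROWS is JSON, a list of rows, each an object with "linear": the shift along the tool's x, y, z in mm, a list of three; "turn": the turn, a rotation vector about the tool's x, y, z in rad, a list of three. In form: [{"linear": [tx, ty, tz], "turn": [ax, ay, az]}, ...]. A call has 1 to 20 rows; each row shifts and turns the commanded pose from where the row before left it, along the tool's axes as they then stand; what a row does not reach is not made up. A row lasts 1/8 s, in which the tool goes at most 62.5 mm and 10.7 degrees, less where a joint would pass 70% of its speed; a pose out of reach is approached as far as the arm can. A call is refused whole if a number of a shift passes 62.5 or a number of a turn 0.188, either way. A call with a gripper value outside its range is refused whole. OPENING is the opening in per cent of the stroke, from 0 (shut) to 100 (fully open), set as the call begins (- or left out, the last holds). The fingers move at their own pace and stop on an object; FORCE is the grip in N (left out, the last holds). Time passes only in rows, so rows that do not move let the fingers close. It gives the time, the measured TCP pose, the force and the opening at its end, in the units of the state.
- env.observe(): the state, without advancing time (a new reading comes with each control period).
- optics.snapshot(name): name is "scene" or "top" or "wrist"; returns a dict with "frame" (480x640x3 uint8, red, green, blue), "fx", "fy", "cx", "cy" (pixels), "dist_coeffs" ([k1, k2, p1, p2, k3] as OpenCV has them; the pictures are not rectified), "eye" and "rotation" of the camera in the world. Camera axes: x right, y down, z forward; pixel columns grow to the right and rows downward; lengths in m; the calibration is good to about 2 mm. A picture is of the moment at which its call begins. There is no depth.
- env.sign_off(): hands the job in, once; it reports no verdict.
The state is a dict: "time_s": time; "joint_positions": joint angles; "dq": joint speeds; "effort": joint torques, N m; "eef_pos": TCP position; "tool_rot": TCP orientation; "force": force on the tool from outside, world axes, zero at the start; "ft_torque": the same for the moment, N m; "grip_width": finger opening in m.
Only numpy, scipy, OpenCV 4.12 (cv2) and the standard library are available. Lean on these libraries where they do the work, as an engineer would, in place of code of your own. Each camera call takes 0.05 s, during which the arm holds its last target.

TASK

Lay the two bamboo breakfast boards from the crockery on the worktop: on the oblong board the mug in the large recess, the egg cup in the middle one and the salt shaker in the one at the far end. On the board with the handle put the ramekin in the large recess and the steel beaker in the small one. Everything must stand upright with its foot flat on the bottom of its recess; tip nothing over, and leave the jam jar and the spice jar standing where they are.

Things in the scene. Friction and masses are not known exactly. Their poses are not given: they have to be found in the camera images.
- oblong_board: Oblong bamboo board, no handle: 300 (x) x 130 (y) x 16 mm, fixed, left or right, x pointing roughly away from the robot. Origin: centre of underside, z up. Three round flat cork-lined recesses 6 mm deep (floor at z = 10 mm) on its centre line y = 0: large, 80 mm across, at x = -95 mm (nearest the robot); middle, 60 mm across, at x = 10 mm; far end, 60 mm across, at x = 100 mm.
- paddle_board: Bamboo board with a handle: blade 220 (x) x 130 (y) x 16 mm, narrow handle on its +x end out to x = 203 mm, pointing roughly away from the robot; fixed, on the other side. Origin: centre of the blade's underside, z up. Two round flat cork-lined recesses 6 mm deep (floor at z = 10 mm) on y = 0: large, 80 mm across, at x = -55 mm; small, 60 mm across, at x = 58 mm (next to the handle).
- mug: White ceramic mug, upright, empty: straight round body 64 mm across, 84 mm high, wall 4 mm, foot 58 mm across. Handle 10 mm thick on its +y side, reaching 62 mm from the axis, at heights 17 to 73 mm; grip it across the body along its x axis, clear of the handle. Origin: centre of underside; z up. About 0.26 kg.
- egg_cup: White ceramic egg cup, upright and empty: 64 mm high, foot 42 mm across, narrow stem, cup 46 mm across at height 38 mm widening to 50 mm at the rim. Origin: centre of the underside; z up; round. About 0.09 kg.
- salt: Salt shaker, upright: white ceramic, 40 mm across at the foot tapering to 34 mm at height 56 mm, with a domed steel cap 35 mm across on top, 74 mm high in all. Origin: centre of the underside; z up; round. About 0.11 kg.
- ramekin: White ceramic ramekin (low round dish, fluted side, empty): 65 to 67 mm across, 46 mm high, foot 62 mm across. Origin: centre of the underside; z up; round. About 0.15 kg.
- beaker: Plain steel beaker without handle, upright and empty: 44 mm across at the foot widening to 60 mm at the rim, 82 mm high. Origin: centre of the underside; z up; round. About 0.13 kg.
- jam_jar: Bystander among the crockery, to be left alone: amber glass jam jar with a brass-coloured lid, 60 mm across, 74 mm high, loose. Origin: centre of the underside.
- spice_jar: Bystander among the crockery, to be left alone: small terracotta-coloured spice jar with a cork stopper, 44 mm across, 80 mm high, loose. Origin: centre of the underside.
Mind the look-alikes: they are no part of the job. What is shaped like the egg_cup but blue is not meant. Leave any blue look-alike of the salt alone.

How it is judged:
At the end, for the whole second after the job is handed in: Mug, egg cup, salt in the oblong board's large, middle, far recess; ramekin, beaker in the handled board's large, small recess: each within 12 mm of its centre along the board's x and y, underside on the recess floor (within 1.8 mm), upright within 0.06 rad, slower than 0.02 m/s (x of mug in the frame of oblong_board between -0.107 and -0.083 m and y of mug in the frame of oblong_board between -0.012 and 0.012 m and z of each of mug, egg_cup, salt in the frame of oblong_board below 0.0118 m and angle between each of mug, egg_cup, salt, ramekin, beaker's own z axis and vertical below 0.06 rad and linear speed of each of mug, egg_cup, salt, ramekin, beaker below 0.02 m/s and x of egg_cup in the frame of oblong_board between -0.002 and 0.022 m and y of egg_cup in the frame of oblong_board between -0.012 and 0.012 m and x of salt in the frame of oblong_board between 0.088 and 0.112 m and y of salt in the frame of oblong_board between -0.012 and 0.012 m and x of ramekin in the frame of paddle_board between -0.067 and -0.043 m and y of ramekin in the frame of paddle_board between -0.012 and 0.012 m and z of each of ramekin, beaker in the frame of paddle_board below 0.0118 m and x of beaker in the frame of paddle_board between 0.046 and 0.07 m and y of beaker in the frame of paddle_board between -0.012 and 0.012 m); the robot touches nothing.
It fails at once if the jam jar is pushed more than 30 mm from its place or tipped over (distance of jam_jar from where it was at the start of the episode above 0.03 m or angle between jam_jar's own z axis and vertical above 0.5 rad).
It fails at once if the spice jar is pushed more than 30 mm from its place or tipped over (distance of spice_jar from where it was at the start of the episode above 0.03 m or angle between spice_jar's own z axis and vertical above 0.5 rad).
It fails at once if one of the five things is tipped over (more than about 45 degrees) (angle between any of mug, egg_cup, salt, ramekin, beaker's own z axis and vertical above 0.8 rad).
It also fails if it takes over 131 s, if anything falls off the work surface, if the arm or the gripper's body presses on something with over 40 N, if the wrist force passes 120 N, or if a joint passes its speed limit or range.

## Working session

There is one attempt and no reset: what is moved stays moved. The work goes in short steps, Python scripts to look and compute and a shell command to move; the robot and the scene stay as the last step left them, time stands still between calls to the robot, and variables do not carry over. Pictures are saved under pics/ and viewed, and the job is handed in when it is done.

```bash
ls; mkdir -p pics; python3 - <<'E'
from cell import env, optics
import cv2
s=env.observe(); print(s)
for n in ["scene","top","wrist"]:
    d=optics.snapshot(n); cv2.imwrite(f"pics/{n}0.png",d["frame"][:,:,::-1]); print(n,d["fx"],d["fy"],d["cx"],d["cy"],d["dist_coeffs"],d["eye"],d["rotation"])
E
```

```text
pics
{'time_s': 0.0, 'joint_positions': array([-1.27903093e+00,  5.33283400e-02,  1.61429903e+00, -2.18451317e-05,
        1.47600622e+00, -1.18950012e-01]), 'dq': array([ 9.81259071e-04,  2.70796890e-04,  2.81452522e-05,  5.55325302e-04,
       -6.34738271e-04,  4.12906868e-04]), 'effort': array([-3.83796180e-05, -3.93683195e+01, -3.70177531e+01,  5.71573295e-06,
        7.21707882e-03, -2.26603436e-05]), 'eef_pos': array([ 0.24938249, -0.57240674,  0.2300777 ]), 'tool_rot': array([-6.48292308e-04,  8.36440614e-01, -5.48056618e-01, -7.88155891e-04]), 'force': array([ 0.01512062,  0.63540035, -0.1153876 ]), 'ft_torque': array([-0.00775761,  0.04046008, -0.01029122]), 'grip_width': 0.0851936593674173}
scene 445.56052133150615 445.56052133150615 316.8331673494717 245.13355976646702 [-0.05866796  0.          0.          0.          0.        ] [0.97248886 0.06066441 0.70932864] [-0.17453527  0.62203295  0.7361604  -0.20169361]
top 596.4204287091738 596.4204287091738 327.9787870191675 239.86710180845603 [-0.1213526  0.         0.         0.         0.       ] [0.40454032 0.00275834 1.14476905] [-0.05181929  0.70952183 -0.70080881  0.05254083]
wrist 402.0226378321131 402.0226378321131 314.43780429736506 234.61300438625054 [-0.09176532  0.          0.          0.          0.        ] [ 0.32398902 -0.5400737   0.37275709] [ 0.13408343  0.82602752 -0.54024506 -0.08851807]
```

View pics/top0.png

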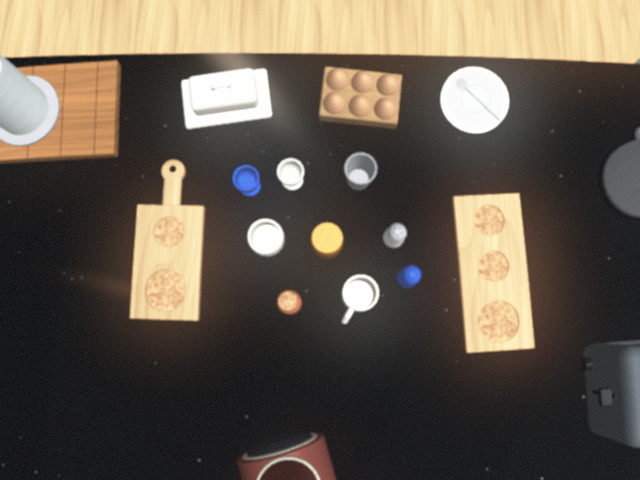

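View pics/scene0.png

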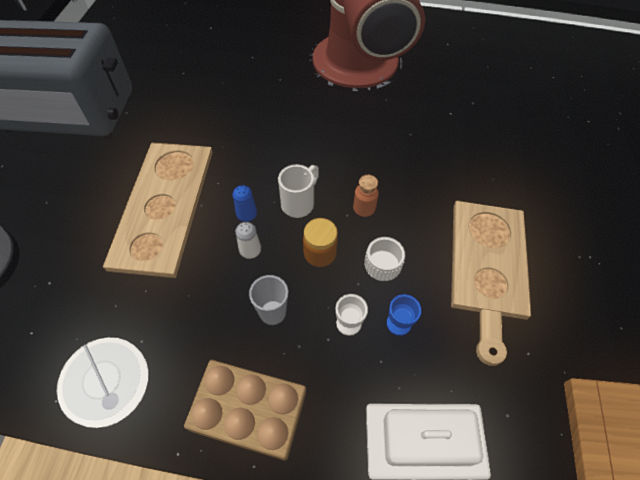

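View pics/wrist0.png

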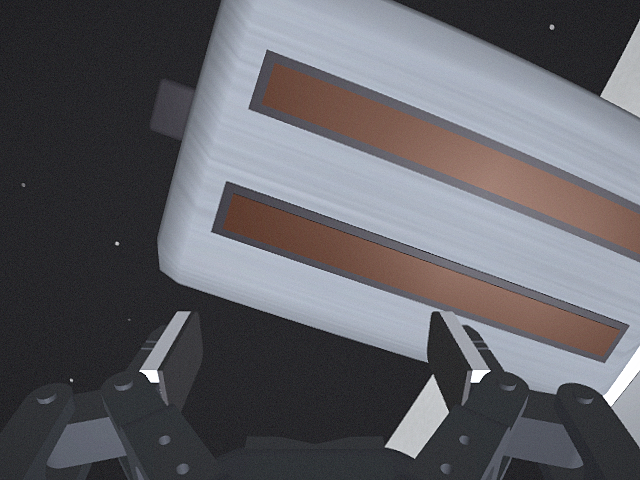

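```bash
cat > h.py <<'E'
import numpy as np, cv2
from scipy.spatial.transform import Rotation as R
from cell import env, optics
def snap(n,name=None):
    d=optics.snapshot(n)
    d["frame"]=np.ascontiguousarray(d["frame"])
    d["K"]=np.array([[d["fx"],0,d["cx"]],[0,d["fy"],d["cy"]],[0,0,1]]); q=np.asarray(d["rotation"],float)
    d["R"]=q if q.shape==(3,3) else R.from_quat(np.r_[q[1:],q[0]]).as_matrix()
    if name: cv2.imwrite("pics/"+name+".png",d["frame"][:,:,::-1])
    return d
def rays(d,uv):
    p=cv2.undistortPoints(np.array(uv,float).reshape(-1,1,2),d["K"],np.array(d["dist_coeffs"],float)).reshape(-1,2)
    return np.c_[p,np.ones(len(p))]@d["R"].T
def plane(d,uv,z):
    r=rays(d,uv); e=np.asarray(d["eye"]); return e+r*((z-e[2])/r[:,2])[:,None]
def proj(d,X):
    X=np.asarray(X,float).reshape(-1,3); Xc=(X-np.asarray(d["eye"]))@d["R"]
    return cv2.projectPoints(Xc,np.zeros(3),np.zeros(3),d["K"],np.array(d["dist_coeffs"],float))[0].reshape(-1,2)
E
python3 - <<'E'
from h import *
d=snap("top"); f=d["frame"]
print(plane(d,[[285,470],[608,390]],0))
hsv=cv2.cvtColor(f,cv2.COLOR_RGB2HSV)
m=((hsv[:,:,1]>60)&(hsv[:,:,2]>140)&(hsv[:,:,0]<30)).astype(np.uint8)
for (x,y) in [(168,250),(495,270)]:
    mm=np.zeros_like(m); mm[y-100:y+100,x-50:x+60]=m[y-100:y+100,x-50:x+60]
    mm=cv2.morphologyEx(mm,cv2.MORPH_CLOSE,np.ones((5,5)))
    cs=cv2.findContours(mm,0,2)[0]; c=max(cs,key=cv2.contourArea)
    P=plane(d,c.reshape(-1,2),0.016)[:,:2]
    r=cv2.minAreaRect(P.astype(np.float32)); print("rect",r)
    # recess cork
    cork=((hsv[:,:,2]<999)&(mm>0)).astype(np.uint8)
    print(cv2.boundingRect(c))
big=cv2.resize(f[140:360,110:560],None,fx=1.75,fy=1.75,interpolation=cv2.INTER_CUBIC); cv2.imwrite("pics/topcrop.png",big[:,:,::-1])
E
```

```text
[[ 0.13899722  0.0776554   0.        ]
 [ 0.28698632 -0.54464617  0.        ]]
rect ((0.5728151202201843, 0.31128427386283875), (0.13550421595573425, 0.31443557143211365), 89.411865234375)
(130, 159, 75, 162)
rect ((0.5161471366882324, -0.31567129492759705), (0.30393627285957336, 0.13485375046730042), 3.9749555587768555)
(453, 193, 82, 160)
```

View pics/topcrop.png

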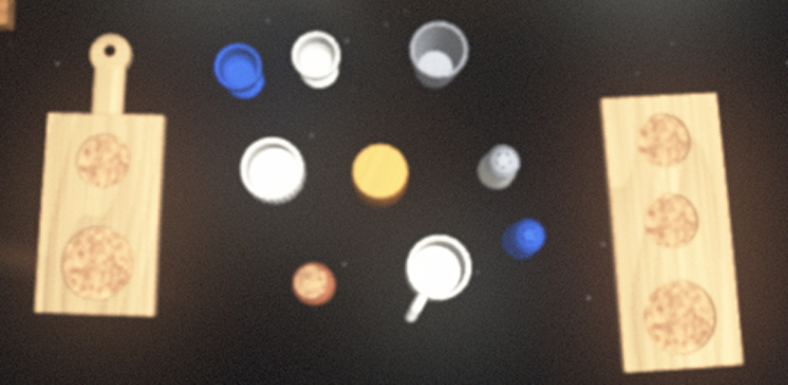

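```bash
cat > meas.py <<'E'
from h import *
from scipy.optimize import least_squares
OB={ # name:(top px, scene px, rim z, rim r, kind)
"mug":((361,294),(298,190),.084,.032),
"egg_cup":((291,173),(351,313),.064,.025),
"salt":((396,235),(248,240),.068,.0175),
"ramekin":((266,238),(385,258),.046,.033),
"beaker":((361,171),(269,300),.082,.030),
"jam":((328,240),(320,243),.074,.030),
"spice":((290,302),(367,195),.075,.018),
"bluecup":((247,181),(404,314),.064,.025),
"bluesalt":((409,276),(244,203),.068,.0175)}
def circ(d,uv,z,r,half=34):
    f=d["frame"].astype(int); x,y=uv
    val=f.max(2)
    m=np.zeros(val.shape,np.uint8); y0,x0=max(y-half,0),max(x-half,0)
    m[y0:y+half,x0:x+half]=(val[y0:y+half,x0:x+half]>75)
    m=cv2.morphologyEx(m,cv2.MORPH_OPEN,np.ones((3,3),np.uint8))
    cs=[c for c in cv2.findContours(m,0,cv2.CHAIN_APPROX_NONE)[0] if cv2.contourArea(c)>60]
    c=min(cs,key=lambda c:-cv2.pointPolygonTest(c,(float(x),float(y)),True))
    P=plane(d,c.reshape(-1,2),z)[:,:2]
    c0=plane(d,[uv],z)[0,:2]; n=c0-np.asarray(d["eye"])[:2]; n/=np.linalg.norm(n)
    ctr=c0
    for _ in range(4):
        S=P[(P-ctr)@n>-0.1*r]
        ctr=least_squares(lambda p:np.linalg.norm(S-p[:2],axis=1)-p[2],np.r_[ctr,r],loss="soft_l1",f_scale=.0015,bounds=([-2,-2,r*.9],[2,2,r*1.15])).x
        rr=ctr[2]; ctr=ctr[:2]
    return ctr,rr,np.ptp(P,axis=0)
if __name__=="__main__":
    dt,ds=snap("top"),snap("scene")
    for k,(a,b,z,r) in OB.items():
        A=circ(dt,a,z,r); B=circ(ds,b,z,r)
        print(k,"top",A[0].round(4),A[1].round(4),"scene",B[0].round(4),B[1].round(4),"diff mm",((A[0]-B[0])*1e3).round(1))
E
python3 meas.py
python3 - <<'E'
from h import *
ds=snap("scene");dt=snap("top")
# scene mask of boards
for d,pts in ((dt,[(168,250),(495,270)]),(ds,[(490,250),(160,210)])):
    hsv=cv2.cvtColor(d["frame"],cv2.COLOR_RGB2HSV)
    m=((hsv[:,:,1]>50)&(hsv[:,:,2]>120)&(hsv[:,:,0]<30)).astype(np.uint8)
    n,lab=cv2.connectedComponents(cv2.morphologyEx(m,cv2.MORPH_CLOSE,np.ones((5,5))))
    for p in pts:
        mm=(lab==lab[p[1],p[0]]).astype(np.uint8)
        c=max(cv2.findContours(mm,0,1)[0],key=cv2.contourArea)
        P=plane(d,c.reshape(-1,2),0.016)[:,:2]
        r=cv2.minAreaRect((P*1000).astype(np.float32)); print(r)
        if p in ((168,250),(490,250)):
            # blade: open away handle
            k=cv2.getStructuringElement(cv2.MORPH_RECT,(37,37))
            m2=cv2.morphologyEx(mm,cv2.MORPH_OPEN,k)
            c=max(cv2.findContours(m2,0,1)[0],key=cv2.contourArea)
            P=plane(d,c.reshape(-1,2),0.016)[:,:2]
            print(" blade",cv2.minAreaRect((P*1000).astype(np.float32)))
E
```

```text
mug top [ 0.4689 -0.0558] 0.0346 scene [ 0.4706 -0.0534] 0.0368 diff mm [-1.7 -2.4]
egg_cup top [0.6953 0.075 ] 0.0269 scene [0.6945 0.0723] 0.0252 diff mm [0.8 2.7]
salt top [ 0.5811 -0.1241] 0.018 scene [ 0.549  -0.1341] 0.0181 diff mm [32.1 10. ]
ramekin top [0.5744 0.1206] 0.0356 scene [0.5746 0.1182] 0.0328 diff mm [-0.2  2.4]
beaker top [ 0.6972 -0.0553] 0.0311 scene [ 0.6969 -0.0579] 0.0299 diff mm [0.3 2.6]
jam top [0.5681 0.005 ] 0.0305 scene [0.5689 0.0025] 0.0284 diff mm [-0.8  2.5]
spice top [0.4527 0.0734] 0.0207 scene [0.4474 0.0712] 0.0167 diff mm [5.3 2.2]
bluecup top [0.6813 0.1584] 0.0267 scene [0.6809 0.1555] 0.0249 diff mm [0.4 2.9]
bluesalt top [ 0.5034 -0.1493] 0.0184 scene [ 0.506  -0.1519] 0.0167 diff mm [-2.5  2.6]
((572.4765014648438, 310.7940673828125), (136.8956298828125, 315.248779296875), 89.1983642578125)
 blade ((527.40087890625, 311.40869140625), (136.87913513183594, 225.08775329589844), 89.21199798583984)
((516.3236694335938, -315.5480041503906), (305.0675354003906, 136.1419219970703), 3.8345253467559814)
((573.2146606445312, 307.7361755371094), (134.6562957763672, 314.6031799316406), 89.10897064208984)
 blade ((530.750732421875, 308.4145812988281), (134.1986541748047, 228.78672790527344), 89.50759887695312)
((518.3236694335938, -318.1105041503906), (307.3489685058594, 132.43748474121094), 4.0600714683532715)
```

```bash
cat > tgt.py <<'E'
import numpy as np
def fr(o,deg):
    a=np.radians(deg);return lambda x,y:np.array([o[0]+x*np.cos(a)-y*np.sin(a),o[1]+x*np.sin(a)+y*np.cos(a)])
ob=fr((.5173,-.3168),3.9); pb=fr((.5268,.3098),-.8)
T={"mug":ob(-.095,0),"egg_cup":ob(.010,0),"salt":ob(.100,0),"ramekin":pb(-.055,0),"beaker":pb(.058,0)}
E
python3 - <<'E'
from h import *; from tgt import *
for n in("top","scene"):
    d=snap(n);f=d["frame"].copy(); t=np.linspace(0,2*np.pi,60)
    for k,c in T.items():
        r=.04 if k in("mug","ramekin") else .03
        X=np.c_[c[0]+r*np.cos(t),c[1]+r*np.sin(t),0*t+.016]
        cv2.polylines(f,[np.round(proj(d,X)).astype(int)],True,(0,0,255),1)
    if n=="top":
        g=np.hstack([cv2.resize(f[140:370,110:230],None,fx=2.5,fy=2.5),cv2.resize(f[140:370,440:560],None,fx=2.5,fy=2.5)])
    else: g=f
    cv2.imwrite(f"pics/ov_{n}.png",g[:,:,::-1])
print(T)
E
```

```text
{'mug': array([ 0.42251999, -0.32326145]), 'egg_cup': array([ 0.52727684, -0.31611985]), 'salt': array([ 0.61706843, -0.30999847]), 'ramekin': array([0.47180536, 0.31056792]), 'beaker': array([0.58479435, 0.30899019])}
```

View pics/ov_top.png

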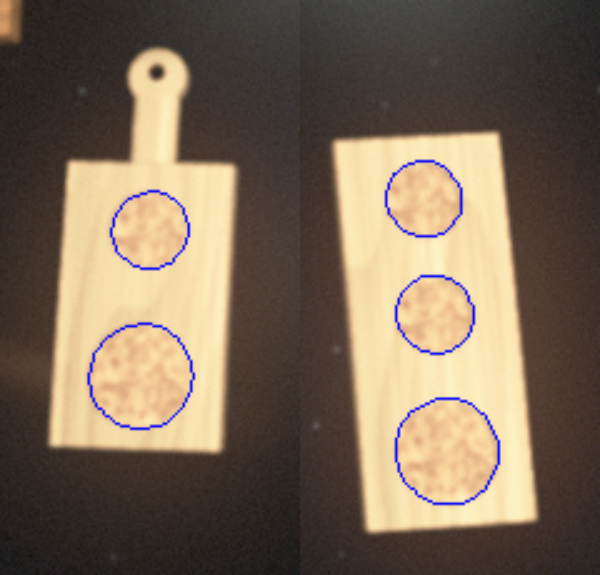

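View pics/ov_scene.png

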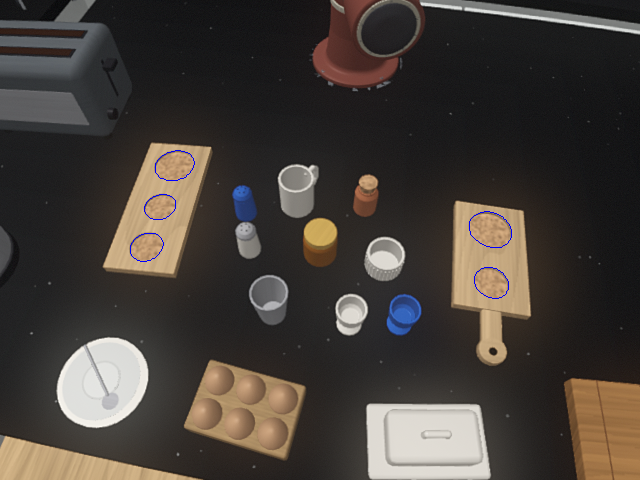

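```bash
cat > go.py <<'E'
import sys
from h import *
# go.py x y z heading_deg : shift in tool axes after turning about tool z
x,y,z=map(float,sys.argv[1:4])
s=env.observe(); q=s["tool_rot"]; Rm=R.from_quat(np.r_[q[1:],q[0]]).as_matrix()
h=np.degrees(np.arctan2(Rm[1,0],Rm[0,0])); t=float(sys.argv[4]) if len(sys.argv)>4 else h
dh=(t-h+90)%180-90
# ideal down tool at target heading
a=np.radians(h+dh); X=np.array([np.cos(a),np.sin(a),0]); Z=np.array([0,0,-1.]); Y=np.cross(Z,X); G=np.c_[X,Y,Z]
turn=R.from_matrix(Rm.T@G).as_rotvec()
d=np.array([x,y,z])-s["eef_pos"]
print("t",round(s["time_s"],2),"pos",s["eef_pos"].round(4),"head",h.round(1),"j",s["joint_positions"].round(2),"tilt",np.degrees(np.arccos(-Rm[2,2])).round(2),"w",round(s["grip_width"],4))
print("turn rad",turn.round(4),"shift mm (tool axes after turn)",(G.T@d*1e3).round(1))
E
python3 go.py 0.581 -0.1254 0.18 -70; python3 - <<'E'
from h import *
d=snap("top"); e=plane(d,[[348,319]],.045)[0]; m=np.array([.4697,-.0546]); print(e, np.degrees(np.arctan2(*(e[:2]-m)[::-1])), np.linalg.norm(e[:2]-m))
E
```

```text
t 0.5 pos [ 0.2496 -0.573   0.2313] head -66.5 j [-1.28  0.05  1.61  0.    1.48 -0.12] tilt 0.0 w 0.0856
turn rad [-0.      0.0001  0.0617] shift mm (tool axes after turn) [-307.2 -464.5   51.3]
[ 0.42206757 -0.03583621  0.045     ] 158.49908548484495 0.05119499873950813
```

```bash
python3 -m inch '[{"linear":[0,0,-10],"turn":[0,0,0.062]},{"linear":[-28,-42,-10],"turn":[0,0,0]},{"linear":[-28,-42,-10],"turn":[0,0,0]},{"linear":[-28,-42,0],"turn":[0,0,0]},{"linear":[-28,-42,0],"turn":[0,0,0]},{"linear":[-28,-42,0],"turn":[0,0,0]},{"linear":[-28,-42,10],"turn":[0,0,0]},{"linear":[-28,-42,10],"turn":[0,0,0]},{"linear":[-28,-42,10],"turn":[0,0,0]},{"linear":[-28,-42,20],"turn":[0,0,0]},{"linear":[-28,-42,20],"turn":[0,0,0]},{"linear":[-27,-44,11],"turn":[0,0,0]},{"linear":[0,0,0],"turn":[0,0,0]}]' 70 40; python3 go.py 0.581 -0.1254 0.014 -70;  python3 - <<'E'
from h import *
d=snap("wrist","w1"); print(proj(d,[[.581,-.1254,.068],[.581,-.1254,0.0]]))
E
```

```text
time_s: 2.17
eef_pos: [0.5813, -0.123, 0.1788]
tool_rot: [0.0, 0.82, -0.572, -0.001]
force: [-0.2, -0.2, -0.1]
grip_width: 0.0601
t 2.17 pos [ 0.5813 -0.123   0.1788] head -69.8 j [-0.33  0.02  1.74  0.    1.39  0.88] tilt 0.14 w 0.0601
turn rad [0.0016 0.0019 0.0042] shift mm (tool axes after turn) [  2.1   1.1 164.8]
[[317.8364059  231.05828581]
 [317.29391624 205.42147316]]
```

View pics/w1.png

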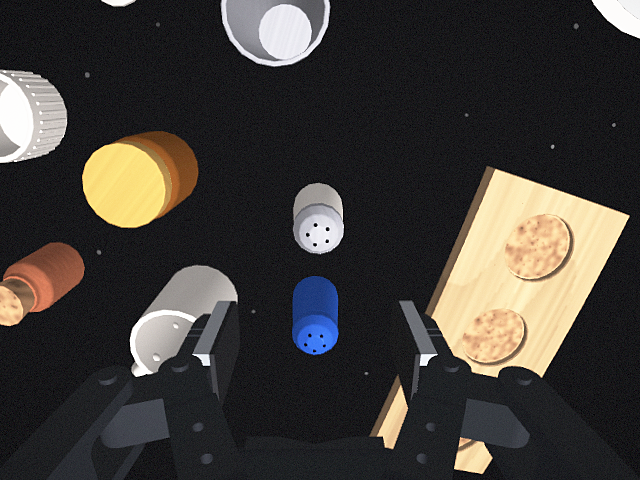

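```bash
python3 -m inch '[{"linear":[2,1,40],"turn":[0.0016,0.0019,0]},{"linear":[0,0,45],"turn":[0,0,0]},{"linear":[0,0,40],"turn":[0,0,0]},{"linear":[0,0,24],"turn":[0,0,0]},{"linear":[0,0,10],"turn":[0,0,0]},{"linear":[0,0,0],"turn":[0,0,0]}]' 70 40; python3 go.py 0.581 -0.1254 0.02 -70; python3 -m inch '[{"linear":[0,0,0],"turn":[0,0,0]},{"linear":[0,0,0],"turn":[0,0,0]},{"linear":[0,0,0],"turn":[0,0,0]},{"linear":[0,0,0],"turn":[0,0,0]}]' 0 40; python3 -m inch '[{"linear":[0,0,0],"turn":[0,0,0]}]'; python3 go.py 0.617 -0.310 0.16 -86
```

```text
time_s: 2.98
eef_pos: [0.5806, -0.129, 0.0216]
tool_rot: [-0.0, 0.819, -0.574, 0.001]
force: [0.2, -0.5, 0.7]
grip_width: 0.0597
t 2.98 pos [ 0.5806 -0.129   0.0216] head -70.1 j [-0.34  0.2   1.83 -0.    1.11  0.88] tilt 0.14 w 0.0597
turn rad [-0.0015 -0.002  -0.0013] shift mm (tool axes after turn) [-3.2 -1.6  1.6]
time_s: 3.48
eef_pos: [0.5822, -0.1288, 0.0236]
tool_rot: [-0.0, 0.819, -0.574, 0.003]
force: [-1.0, -0.5, 7.2]
grip_width: 0.0352
time_s: 3.6
eef_pos: [0.5822, -0.1288, 0.0236]
tool_rot: [-0.0, 0.819, -0.574, 0.003]
force: [-2.0, 0.4, 5.3]
grip_width: 0.0352
t 3.6 pos [ 0.5822 -0.1288  0.0236] head -70.0 j [-0.34  0.2   1.83 -0.    1.11  0.88] tilt 0.33 w 0.0352
turn rad [-0.0046 -0.0036  0.2792] shift mm (tool axes after turn) [ 183.2  -22.1 -136.4]
```

```bash
python3 -m inch '[{"linear":[0,0,-10],"turn":[0,0,0]},{"linear":[0,0,-30],"turn":[0,0,0]},{"linear":[0,0,-50],"turn":[0,0,0]},{"linear":[0,0,-40],"turn":[0,0,0]},{"linear":[0,0,0],"turn":[0,0,0]}]'; python3 go.py 0.617 -0.310 0.06;python3 - <<'E'
from h import *
d=snap("wrist","w2")
E
```

```text
time_s: 4.22
eef_pos: [0.5831, -0.129, 0.1566]
tool_rot: [-0.001, 0.819, -0.574, 0.006]
force: [0.4, -0.6, -0.9]
grip_width: 0.0361
t 4.22 pos [ 0.5831 -0.129   0.1566] head -70.0 j [-0.34  0.04  1.76 -0.    1.34  0.88] tilt 0.66 w 0.0361
turn rad [-0.0086 -0.0078  0.    ] shift mm (tool axes after turn) [181.7  30.   96.6]
```

View pics/w2.png

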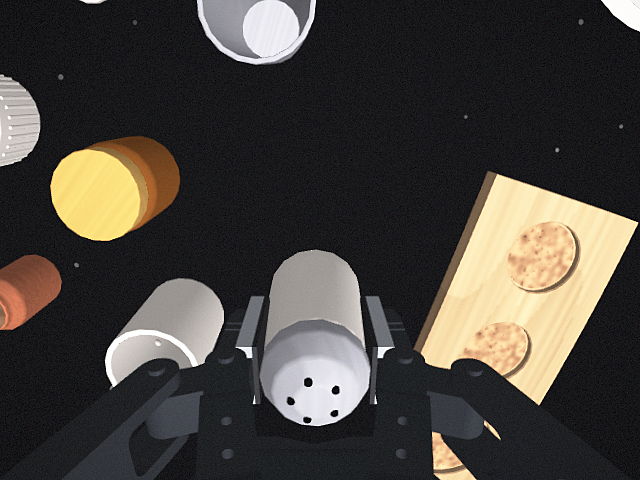

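```bash
python3 -m inch '[{"linear":[20,3,0],"turn":[-0.0086,-0.0078,0]},{"linear":[36,6,0],"turn":[0,0,0]},{"linear":[40,7,0],"turn":[0,0,0]},{"linear":[40,7,0],"turn":[0,0,0]},{"linear":[36,6,0],"turn":[0,0,0]},{"linear":[10,1,20],"turn":[0,0,0]},{"linear":[0,0,40],"turn":[0,0,0]},{"linear":[0,0,30],"turn":[0,0,0]},{"linear":[0,0,6],"turn":[0,0,0]},{"linear":[0,0,0],"turn":[0,0,0]},{"linear":[0,0,0],"turn":[0,0,0]}]'; python3 go.py 0.617 -0.310 0.034;python3 - <<'E'
from h import *
d=snap("wrist","w3");snap("scene","s3")
E
```

```text
time_s: 5.65
eef_pos: [0.6146, -0.3096, 0.0563]
tool_rot: [0.001, 0.819, -0.574, -0.003]
force: [0.3, -0.3, -1.4]
grip_width: 0.0352
t 5.65 pos [ 0.6146 -0.3096  0.0563] head -70.0 j [-0.57  0.35  1.57 -0.    1.22  0.65] tilt 0.37 w 0.0352
turn rad [0.0054 0.0037 0.    ] shift mm (tool axes after turn) [ 1.2 -2.1 22.3]
```

View pics/w3.png

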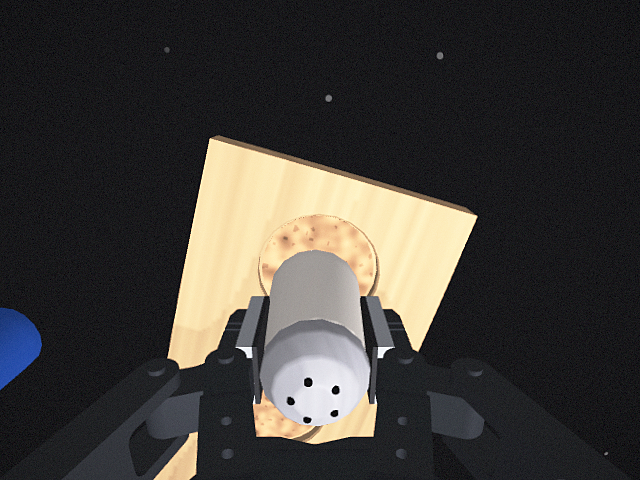

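```bash
python3 -m inch '[{"linear":[1,-2,10],"turn":[0.003,0.002,0]},{"linear":[0,0,7],"turn":[0,0,0]},{"linear":[0,0,3],"turn":[0,0,0]},{"linear":[0,0,1],"turn":[0,0,0]},{"linear":[0,0,0],"turn":[0,0,0]},{"linear":[0,0,0],"turn":[0,0,0]}]'; python3 go.py 0.617 -0.310 0.034;  python3 -m inch '[{"linear":[0,0,1],"turn":[0,0,0]},{"linear":[0,0,0],"turn":[0,0,0]}]'; python3 go.py 0.617 -0.310 0.034
```

```text
time_s: 6.5
eef_pos: [0.6158, -0.3093, 0.0337]
tool_rot: [0.0, 0.819, -0.574, -0.003]
force: [-1.5, 0.9, 2.4]
grip_width: 0.0356
t 6.5 pos [ 0.6158 -0.3093  0.0337] head -70.0 j [-0.57  0.38  1.58 -0.    1.19  0.65] tilt 0.31 w 0.0356
turn rad [0.0039 0.0038 0.    ] shift mm (tool axes after turn) [ 1.1 -0.9 -0.3]
time_s: 6.75
eef_pos: [0.6158, -0.3093, 0.0337]
tool_rot: [0.001, 0.819, -0.574, -0.003]
force: [-5.1, 2.9, 6.1]
grip_width: 0.0357
t 6.75 pos [ 0.6158 -0.3093  0.0337] head -70.0 j [-0.57  0.38  1.58 -0.    1.19  0.65] tilt 0.33 w 0.0357
turn rad [0.0041 0.004  0.    ] shift mm (tool axes after turn) [ 1.  -0.9 -0.3]
```

Contact at the expected height; release and rise.

```bash
python3 -m inch '[{"linear":[0,0,0],"turn":[0,0,0]},{"linear":[0,0,0],"turn":[0,0,0]},{"linear":[0,0,0],"turn":[0,0,0]},{"linear":[0,0,-10],"turn":[0,0,0]},{"linear":[0,0,-30],"turn":[0,0,0]},{"linear":[0,0,-45],"turn":[0,0,0]},{"linear":[0,0,-45],"turn":[0,0,0]}]' 72; python3 go.py 0.695 0.0737 0.17 -15;python3 - <<'E'
from h import *; from tgt import *
d=snap("wrist","w4"); print(proj(d,np.r_[T["salt"],.078]), proj(d,np.r_[T["salt"],.010]))
E
```

```text
time_s: 7.62
eef_pos: [0.6163, -0.3096, 0.1644]
tool_rot: [0.001, 0.819, -0.574, -0.003]
force: [0.3, 0.4, 0.3]
grip_width: 0.0613
t 7.62 pos [ 0.6163 -0.3096  0.1644] head -70.0 j [-0.57  0.25  1.51 -0.    1.39  0.65] tilt 0.3 w 0.0613
turn rad [ 0.0017  0.0051 -0.9602] shift mm (tool axes after turn) [ -23.2 -390.6   -5.6]
[[315.91636765 240.62120686]] [[315.88926105 210.8003218 ]]
```

View pics/w4.png

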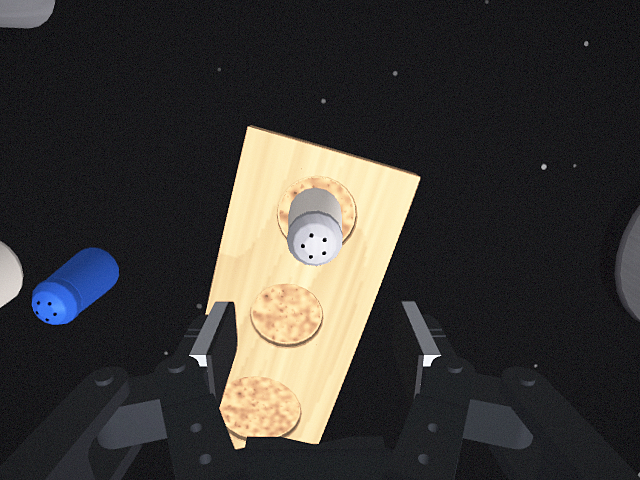

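```bash
python3 -m inch '[{"linear":[0,0,-8],"turn":[0,0,-0.18]},{"linear":[0,0,-8],"turn":[0,0,-0.18]},{"linear":[0,0,0],"turn":[0,0,-0.18]},{"linear":[0,0,0],"turn":[0,0,-0.18]},{"linear":[0,0,0],"turn":[0,0,-0.18]},{"linear":[0,-20,0],"turn":[0,0.003,-0.06]},{"linear":[-3,-46,0],"turn":[0,0,0]},{"linear":[-3,-46,0],"turn":[0,0,0]},{"linear":[-3,-46,0],"turn":[0,0,0]},{"linear":[-3,-46,0],"turn":[0,0,0]},{"linear":[-3,-46,0],"turn":[0,0,0]},{"linear":[-3,-46,0],"turn":[0,0,0]},{"linear":[-3,-46,0],"turn":[0,0,0]},{"linear":[-2,-35,0],"turn":[0,0,0]},{"linear":[0,-14,10],"turn":[0,0,0]},{"linear":[0,0,0],"turn":[0,0,0]},{"linear":[0,0,0],"turn":[0,0,0]}]' 78;python3 go.py 0.695 0.0737 0.028 -15;python3 - <<'E'
from h import *
d=snap("wrist","w5"); print(proj(d,[[.695,.0737,.064],[.695,.0737,0.0]]))
E
```

```text
time_s: 9.8
eef_pos: [0.6963, 0.0726, 0.1684]
tool_rot: [-0.0, 0.991, -0.131, -0.002]
force: [-0.0, 0.5, 0.0]
grip_width: 0.0663
t 9.8 pos [0.6963 0.0726 0.1684] head -15.1 j [-0.    0.27  1.48  0.    1.4   0.26] tilt 0.19 w 0.0663
turn rad [-0.0002  0.0033 -0.0015] shift mm (tool axes after turn) [ -1.5  -0.7 140.4]
[[312.87238162 231.83093494]
 [313.31234314 206.84328315]]
```

View pics/w5.png

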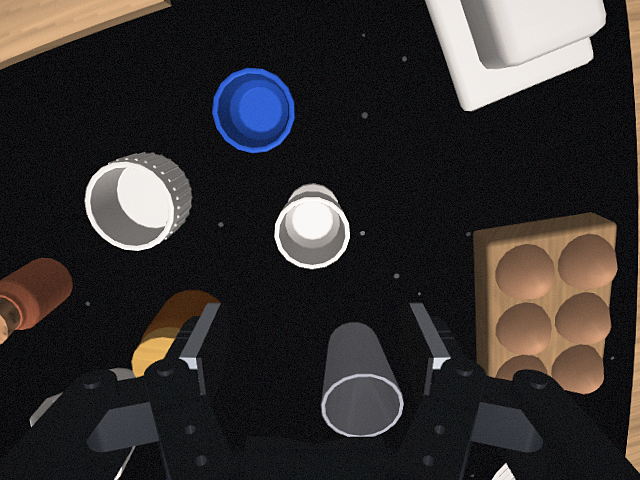

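```bash
python3 -m inch '[{"linear":[-1,-1,30],"turn":[0,0,0]},{"linear":[0,0,45],"turn":[0,0,0]},{"linear":[0,0,36],"turn":[0,0,0]},{"linear":[0,0,20],"turn":[0,0,0]},{"linear":[0,0,9],"turn":[0,0,0]},{"linear":[0,0,0],"turn":[0,0,0]}]' 78 40; python3 -m inch '[{"linear":[0,0,0],"turn":[0,0,0]},{"linear":[0,0,0],"turn":[0,0,0]},{"linear":[0,0,0],"turn":[0,0,0]},{"linear":[0,0,0],"turn":[0,0,0]},{"linear":[0,0,0],"turn":[0,0,0]}]' 0 40; python3 go.py 0.6966 0.074 0.028 -15; python3 -m inch '[{"linear":[0,0,-8],"turn":[0,0,0]},{"linear":[0,0,-25],"turn":[0,0,0]},{"linear":[0,0,-45],"turn":[0,0,0]},{"linear":[0,0,-45],"turn":[0,0,0]},{"linear":[0,0,-10],"turn":[0,0,0]},{"linear":[0,0,0],"turn":[0,0,0]}]' ; python3 go.py .5273 -.3161 .16;python3 - <<'E'
from h import *
d=snap("wrist","w6")
E
```

```text
time_s: 10.6
eef_pos: [0.6961, 0.0748, 0.0295]
tool_rot: [-0.001, 0.991, -0.131, -0.001]
force: [-0.7, 0.5, -0.3]
grip_width: 0.0663
time_s: 11.22
eef_pos: [0.6969, 0.0752, 0.0312]
tool_rot: [-0.001, 0.991, -0.131, 0.0]
force: [-1.5, -0.8, 5.7]
grip_width: 0.0477
t 11.22 pos [0.6969 0.0752 0.0312] head -15.0 j [0.   0.41 1.55 0.   1.18 0.26] tilt 0.1 w 0.0477
turn rad [-0.0016 -0.0004 -0.0001] shift mm (tool axes after turn) [0.  1.3 3.2]
time_s: 11.98
eef_pos: [0.696, 0.0749, 0.1621]
tool_rot: [-0.001, 0.991, -0.131, -0.001]
force: [-0.0, 0.3, -1.6]
grip_width: 0.0475
t 11.97 pos [0.696  0.0749 0.1621] head -15.0 j [0.   0.27 1.48 0.   1.39 0.26] tilt 0.12 w 0.0475
turn rad [-0.001   0.0018 -0.    ] shift mm (tool axes after turn) [-61.7 421.4   2.1]
```

View pics/w6.png

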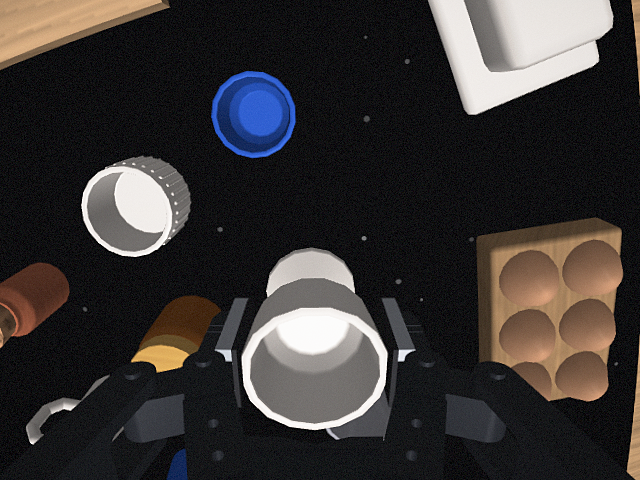

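```bash
python3 -m inch '[{"linear":[-3,20,0],"turn":[0,0,0]},{"linear":[-6,40,0],"turn":[0,0,0]},{"linear":[-7,46,0],"turn":[0,0,0]},{"linear":[-7,46,0],"turn":[0,0,0]},{"linear":[-7,46,0],"turn":[0,0,0]},{"linear":[-7,46,0],"turn":[0,0,0]},{"linear":[-7,46,0],"turn":[0,0,0]},{"linear":[-7,46,0],"turn":[0,0,0]},{"linear":[-6,45,0],"turn":[0,0,0]},{"linear":[-4,30,0],"turn":[0,0,0]},{"linear":[0,9,20],"turn":[0,0,0]},{"linear":[0,0,40],"turn":[0,0,0]},{"linear":[0,0,34],"turn":[0,0,0]},{"linear":[0,0,6],"turn":[0,0,0]},{"linear":[0,0,0],"turn":[0,0,0]},{"linear":[0,0,0],"turn":[0,0,0]}]'; python3 go.py .5273 -.3161 .041;python3 - <<'E'
from h import *
d=snap("wrist","w7")
E
```

```text
time_s: 14.02
eef_pos: [0.529, -0.3154, 0.0635]
tool_rot: [0.0, 0.991, -0.13, 0.0]
force: [0.5, -0.5, 0.2]
grip_width: 0.0473
t 14.03 pos [ 0.529  -0.3154  0.0635] head -15.0 j [-0.66  0.19  1.76 -0.    1.19 -0.4 ] tilt 0.02 w 0.0473
turn rad [ 0.0002 -0.0002 -0.    ] shift mm (tool axes after turn) [-1.5  1.2 22.5]
```

View pics/w7.png

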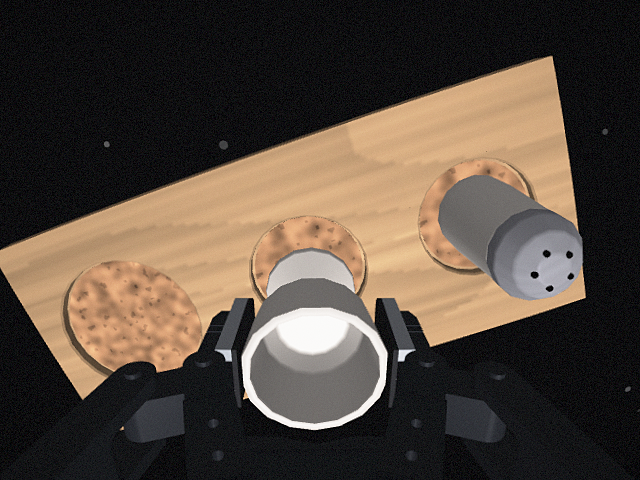

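```bash
python3 -m inch '[{"linear":[-1,0,10],"turn":[0,0,0]},{"linear":[0,0,7],"turn":[0,0,0]},{"linear":[0,0,4],"turn":[0,0,0]},{"linear":[0,0,2],"turn":[0,0,0]},{"linear":[0,0,0],"turn":[0,0,0]},{"linear":[0,0,0],"turn":[0,0,0]}]'; python3 go.py .5273 -.3161 .041
```

```text
time_s: 14.82
eef_pos: [0.5265, -0.3147, 0.0412]
tool_rot: [-0.001, 0.991, -0.131, -0.002]
force: [-8.7, 4.5, 15.6]
grip_width: 0.0473
t 14.82 pos [ 0.5265 -0.3147  0.0412] head -15.0 j [-0.66  0.22  1.77 -0.    1.16 -0.4 ] tilt 0.29 w 0.0473
turn rad [-0.0008  0.0051 -0.    ] shift mm (tool axes after turn) [1.1 1.2 0.2]
```

Seated at the expected height (15 N). Ease back 1 mm, release, rise.

```bash
python3 -m inch '[{"linear":[0,0,-1],"turn":[0,0,0]}]'; python3 -m inch '[{"linear":[0,0,0],"turn":[0,0,0]},{"linear":[0,0,0],"turn":[0,0,0]},{"linear":[0,0,0],"turn":[0,0,0]},{"linear":[0,0,-10],"turn":[0,0,0]},{"linear":[0,0,-30],"turn":[0,0,0]},{"linear":[0,0,-45],"turn":[0,0,0]},{"linear":[0,0,-45],"turn":[0,0,0]},{"linear":[0,0,0],"turn":[0,0,0]}]' 75; python3 go.py 0.4697 -.0546 0.17 -112;python3 - <<'E'
from h import *; from tgt import *
d=snap("wrist","w8"); print(proj(d,np.r_[T["egg_cup"],.074]), proj(d,np.r_[T["egg_cup"],.010]))
E
```

```text
time_s: 14.95
eef_pos: [0.5265, -0.3145, 0.0413]
tool_rot: [-0.001, 0.991, -0.131, -0.002]
force: [-4.6, 2.5, 6.2]
grip_width: 0.0473
time_s: 15.95
eef_pos: [0.5299, -0.3167, 0.1763]
tool_rot: [0.002, 0.991, -0.131, 0.003]
force: [1.4, 0.8, 0.2]
grip_width: 0.0636
t 15.95 pos [ 0.5299 -0.3167  0.1763] head -15.0 j [-0.66  0.07  1.69 -0.    1.38 -0.4 ] tilt 0.47 w 0.0636
turn rad [ 0.0081 -0.0037 -1.4487] shift mm (tool axes after turn) [ 220.5 -154.     6.3]
[[309.34302252 233.55063324]] [[309.59353445 207.81361921]]
```

View pics/w8.png

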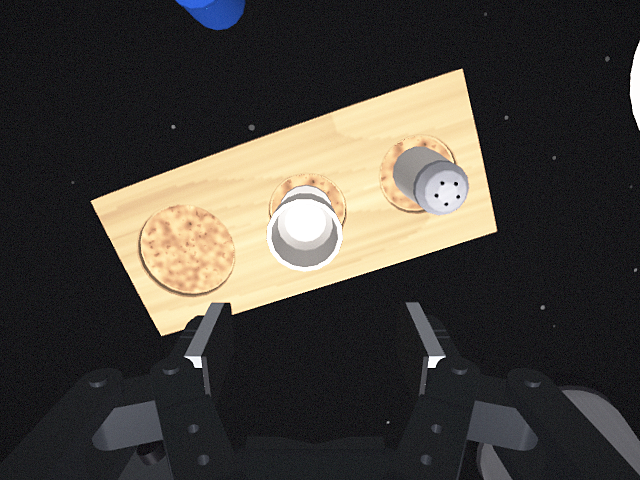

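```bash
python3 -m inch '[{"linear":[0,0,0],"turn":[0,0,-0.18]},{"linear":[0,0,0],"turn":[0,0,-0.18]},{"linear":[0,0,0],"turn":[0,0,-0.18]},{"linear":[0,0,0],"turn":[0,0,-0.18]},{"linear":[0,0,0],"turn":[0,0,-0.18]},{"linear":[0,0,0],"turn":[0,0,-0.18]},{"linear":[0,0,0],"turn":[0,0,-0.18]},{"linear":[0,0,0],"turn":[0.004,-0.002,-0.18]},{"linear":[20,-14,0],"turn":[0,0,0]},{"linear":[35,-25,0],"turn":[0,0,0]},{"linear":[38,-26,0],"turn":[0,0,0]},{"linear":[38,-26,0],"turn":[0,0,0]},{"linear":[38,-26,0],"turn":[0,0,0]},{"linear":[33,-24,0],"turn":[0,0,0]},{"linear":[18,-13,4],"turn":[0,0,0]},{"linear":[0,0,0],"turn":[0,0,0]},{"linear":[0,0,0],"turn":[0,0,0]}]' 100;python3 go.py 0.4697 -.0546 0.031 -112;python3 - <<'E'
from h import *
d=snap("wrist","w9"); print(proj(d,[[.4697,-.0546,.084],[.4697,-.0546,0.0]]))
E
```

```text
time_s: 18.12
eef_pos: [0.4689, -0.0529, 0.1658]
tool_rot: [-0.003, 0.832, 0.555, -0.003]
force: [0.7, -0.1, 0.5]
grip_width: 0.0852
t 18.12 pos [ 0.4689 -0.0529  0.1658] head 67.5 j [-0.27 -0.27  2.02 -0.    1.4  -1.45] tilt 0.46 w 0.0852
turn rad [-0.0079  0.0016 -0.009 ] shift mm (tool axes after turn) [ -1.3   1.4 134.8]
[[312.7921231  248.68181268]
 [313.30594058 212.13072303]]
```

View pics/w9.png

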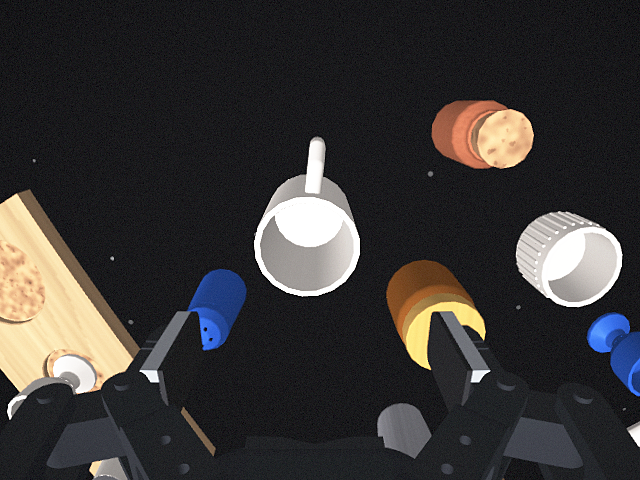

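```bash
python3 - <<'E'
from h import *; from meas import circ
d=snap("wrist"); print(plane(d,[[307,244]],.084), plane(d,[[307,213]],.0))
E
```

```text
[[ 0.46599415 -0.05696066  0.084     ]] [[ 0.468801   -0.05981969  0.        ]]
```

```bash
python3 -m inch '[{"linear":[-3,0,30],"turn":[-0.004,0.001,-0.009]},{"linear":[0,0,45],"turn":[0,0,0]},{"linear":[0,0,36],"turn":[0,0,0]},{"linear":[0,0,18],"turn":[0,0,0]},{"linear":[0,0,5],"turn":[0,0,0]},{"linear":[0,0,0],"turn":[0,0,0]}]' 100 50; python3 go.py 0.468 -0.0562 0.031 -112; python3 -m inch '[{"linear":[0,0,0],"turn":[0,0,0]},{"linear":[0,0,0],"turn":[0,0,0]},{"linear":[0,0,0],"turn":[0,0,0]},{"linear":[0,0,0],"turn":[0,0,0]},{"linear":[0,0,0],"turn":[0,0,0]}]' 0 50; python3 go.py 0.468 -0.0562 0.031 -112
```

```text
time_s: 18.98
eef_pos: [0.4679, -0.0557, 0.0329]
tool_rot: [-0.001, 0.829, 0.559, -0.001]
force: [-0.4, 0.8, 0.4]
grip_width: 0.0854
t 18.98 pos [ 0.4679 -0.0557  0.0329] head 68.0 j [-0.28 -0.1   2.12  0.    1.13 -1.46] tilt 0.14 w 0.0854
turn rad [-0.0024  0.0001 -0.0006] shift mm (tool axes after turn) [-0.5  0.2  1.9]
time_s: 19.6
eef_pos: [0.4691, -0.0559, 0.0343]
tool_rot: [0.0, 0.829, 0.559, 0.0]
force: [-0.2, -2.6, 6.3]
grip_width: 0.0629
t 19.6 pos [ 0.4691 -0.0559  0.0343] head 68.0 j [-0.28 -0.1   2.12 -0.    1.13 -1.46] tilt 0.06 w 0.0629
turn rad [0.0009 0.0004 0.0004] shift mm (tool axes after turn) [-0.7 -0.9  3.3]
```

```bash
python3 -m inch '[{"linear":[0,0,-8],"turn":[0,0,0]},{"linear":[0,0,-25],"turn":[0,0,0]},{"linear":[0,0,-42],"turn":[0,0,0]},{"linear":[0,0,-42],"turn":[0,0,0]},{"linear":[0,0,-10],"turn":[0,0,0]},{"linear":[0,0,0],"turn":[0,0,0]}]' ; python3 go.py .4225 -.3233 .16;python3 - <<'E'
from h import *
d=snap("wrist","w10")
E
```

```text
time_s: 20.35
eef_pos: [0.4675, -0.055, 0.1588]
tool_rot: [-0.001, 0.829, 0.559, -0.001]
force: [-0.1, 0.2, -2.8]
grip_width: 0.0624
t 20.35 pos [ 0.4675 -0.055   0.1588] head 68.0 j [-0.28 -0.27  2.04  0.    1.38 -1.46] tilt 0.2 w 0.0624
turn rad [-0.0034  0.     -0.    ] shift mm (tool axes after turn) [-265.6   58.7   -1.2]
```

View pics/w10.png

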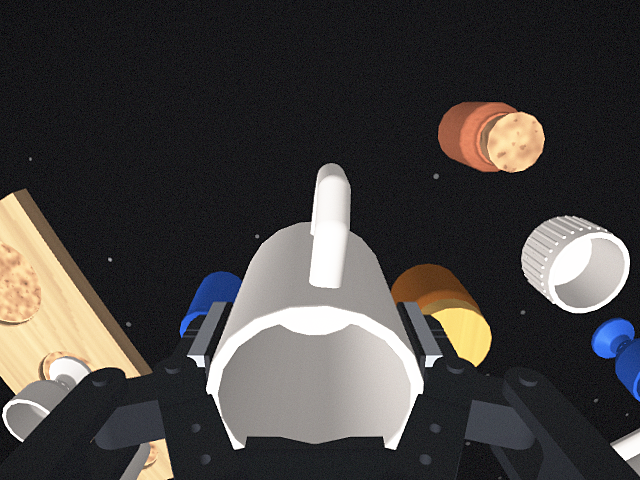

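```bash
python3 -m inch '[{"linear":[-20,4,0],"turn":[0,0,0]},{"linear":[-38,9,0],"turn":[0,0,0]},{"linear":[-45,10,0],"turn":[0,0,0]},{"linear":[-45,10,0],"turn":[0,0,0]},{"linear":[-45,10,0],"turn":[0,0,0]},{"linear":[-42,9,0],"turn":[0,0,0]},{"linear":[-24,5,0],"turn":[0,0,0]},{"linear":[-6,1,15],"turn":[0,0,0]},{"linear":[0,0,40],"turn":[0,0,0]},{"linear":[0,0,32],"turn":[0,0,0]},{"linear":[0,0,6],"turn":[0,0,0]},{"linear":[0,0,0],"turn":[0,0,0]},{"linear":[0,0,0],"turn":[0,0,0]}]'; python3 go.py .4225 -.3233 .0443;python3 - <<'E'
from h import *
d=snap("wrist","w11");snap("scene","s11")
E
```

```text
time_s: 22.02
eef_pos: [0.4231, -0.3231, 0.0679]
tool_rot: [0.0, 0.829, 0.559, -0.001]
force: [-0.6, -0.1, -1.9]
grip_width: 0.0626
t 22.02 pos [ 0.4231 -0.3231  0.0679] head 68.0 j [-0.79 -0.01  1.96 -0.    1.19 -1.98] tilt 0.06 w 0.0626
turn rad [-0.0003  0.001  -0.    ] shift mm (tool axes after turn) [-0.4 -0.5 23.6]
```

View pics/w11.png

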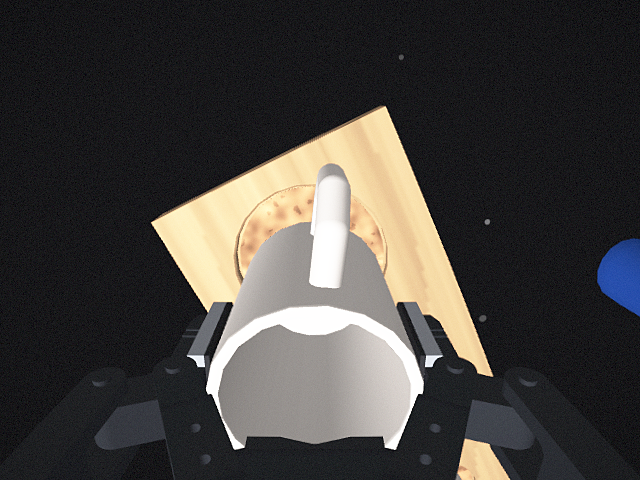

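View pics/s11.png

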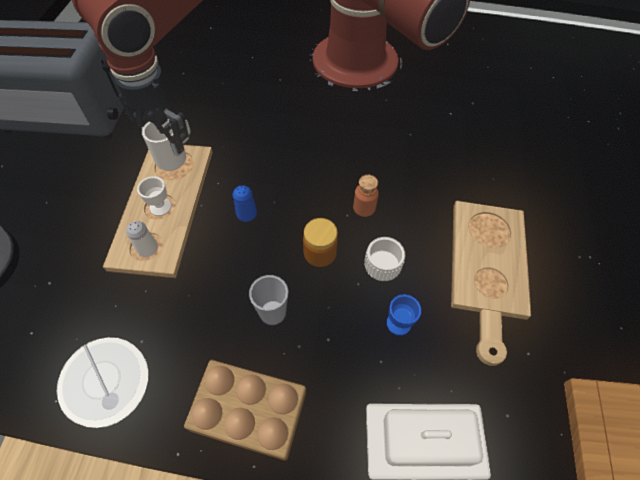

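```bash
python3 -m inch '[{"linear":[-0.5,-0.5,11],"turn":[0,0,0]},{"linear":[0,0,7],"turn":[0,0,0]},{"linear":[0,0,4],"turn":[0,0,0]},{"linear":[0,0,1.5],"turn":[0,0,0]},{"linear":[0,0,0],"turn":[0,0,0]},{"linear":[0,0,0],"turn":[0,0,0]}]'; python3 go.py .4225 -.3233 .0443
```

```text
time_s: 22.88
eef_pos: [0.4212, -0.3226, 0.0444]
tool_rot: [-0.002, 0.829, 0.559, -0.001]
force: [-6.1, 4.8, 10.0]
grip_width: 0.0627
t 22.88 pos [ 0.4212 -0.3226  0.0444] head 68.0 j [-0.79  0.03  1.97 -0.    1.15 -1.98] tilt 0.31 w 0.0627
turn rad [-0.0053 -0.0009  0.    ] shift mm (tool axes after turn) [-0.2  1.5  0.1]
```

```bash
python3 -m inch '[{"linear":[0,0,-0.5],"turn":[0,0,0]},{"linear":[0,0,0],"turn":[0,0,0]}]'; python3 -m inch '[{"linear":[0,0,0],"turn":[0,0,0]},{"linear":[0,0,0],"turn":[0,0,0]},{"linear":[0,0,0],"turn":[0,0,0]},{"linear":[0,0,-10],"turn":[0,0,0]},{"linear":[0,0,-30],"turn":[0,0,0]},{"linear":[0,0,-45],"turn":[0,0,0]},{"linear":[0,0,-45],"turn":[0,0,0]},{"linear":[0,0,0],"turn":[0,0,0]}]' 100; python3 go.py 0.697 -.0566 0.18 -67;python3 - <<'E'
from h import *; from tgt import *
d=snap("wrist","w12"); print(proj(d,np.r_[T["mug"],.094]), proj(d,np.r_[T["mug"],.010]))
E
```

```text
time_s: 23.12
eef_pos: [0.4211, -0.3225, 0.0444]
tool_rot: [-0.002, 0.829, 0.559, -0.001]
force: [-4.4, 4.7, 6.7]
grip_width: 0.0625
time_s: 24.12
eef_pos: [0.4241, -0.3253, 0.1795]
tool_rot: [0.004, 0.829, 0.559, 0.0]
force: [0.8, -0.6, 0.3]
grip_width: 0.0855
t 24.12 pos [ 0.4241 -0.3253  0.1795] head 68.0 j [-0.79 -0.13  1.88 -0.    1.39 -1.98] tilt 0.47 w 0.0855
turn rad [ 0.0048  0.0068 -0.7852] shift mm (tool axes after turn) [140.7 356.2  -0.5]
[[317.32079613 239.02615912]] [[316.98396056 203.5956448 ]]
```

View pics/w12.png

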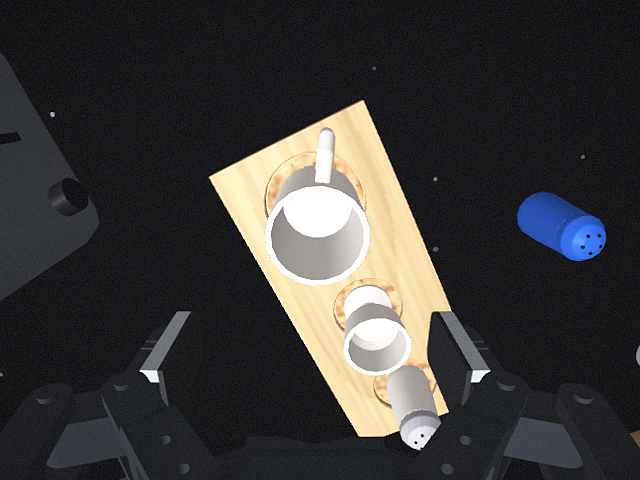

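```bash
python3 go.py 0.697 -.0566 0.17
```

```text
t 24.18 pos [ 0.4229 -0.3241  0.1765] head 68.0 j [-0.79 -0.13  1.88 -0.    1.39 -1.98] tilt 0.19 w 0.0855
turn rad [0.0024 0.0024 0.    ] shift mm (tool axes after turn) [350.7 153.9   6.5]
```

```bash
python3 -m inch '[{"linear":[20,9,0],"turn":[0,0,0]},{"linear":[41,18,0],"turn":[0,0,0]},{"linear":[41,18,0],"turn":[0,0,0]},{"linear":[41,18,0],"turn":[0,0,0]},{"linear":[41,18,0],"turn":[0,0,0]},{"linear":[41,18,0],"turn":[0,0,0]},{"linear":[41,18,0],"turn":[0,0,0]},{"linear":[41,18,0],"turn":[0,0,0]},{"linear":[30,13,3],"turn":[0,0,0]},{"linear":[14,6,3],"turn":[0,0,0]},{"linear":[0,0,0],"turn":[0,0,0]},{"linear":[0,0,0],"turn":[0,0,0]}]' 100;python3 go.py 0.697 -.0566 0.03;python3 - <<'E'
from h import *
d=snap("wrist","w13"); print(proj(d,[[.697,-.0566,.082],[.697,-.0566,0.0]]))
E
```

```text
time_s: 25.68
eef_pos: [0.6952, -0.0561, 0.1664]
tool_rot: [-0.001, 0.829, 0.559, -0.001]
force: [-0.7, -1.2, -0.2]
grip_width: 0.0856
t 25.68 pos [ 0.6952 -0.0561  0.1664] head 68.0 j [-0.19  0.27  1.49 -0.    1.39 -1.37] tilt 0.22 w 0.0856
turn rad [-0.0038  0.0008 -0.    ] shift mm (tool axes after turn) [  0.2   1.9 136.4]
[[315.04664141 247.38563305]
 [314.90537877 211.68870298]]
```

View pics/w13.png

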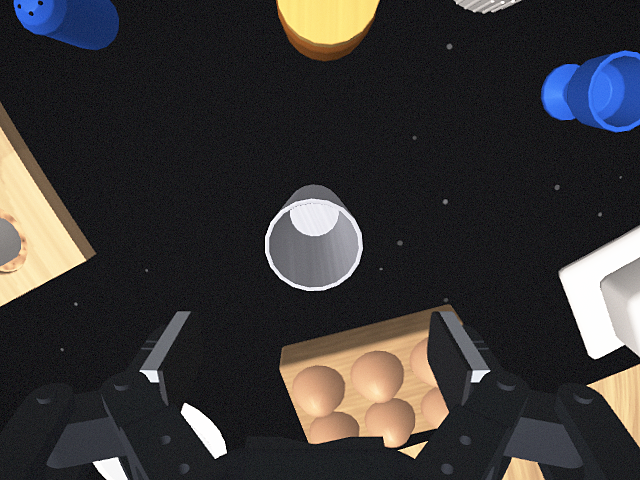

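```bash
python3 - <<'E'
from h import *
d=snap("top"); print(plane(d,[[321,122],[398,128],[360,128]],.03))
E
```

```text
[[ 0.80339408  0.01913718  0.03      ]
 [ 0.79340174 -0.13164724  0.03      ]
 [ 0.79213368 -0.05721451  0.03      ]]
```

Carton starts at x≈0.79, well clear. Descend and grasp.

```bash
python3 -m inch '[{"linear":[0,1,30],"turn":[-0.002,0,0]},{"linear":[0,0,45],"turn":[0,0,0]},{"linear":[0,0,36],"turn":[0,0,0]},{"linear":[0,0,19],"turn":[0,0,0]},{"linear":[0,0,5],"turn":[0,0,0]},{"linear":[0,0,0],"turn":[0,0,0]}]' 100 40; python3 go.py 0.697 -0.0566 0.03; python3 -m inch '[{"linear":[0,0,0],"turn":[0,0,0]},{"linear":[0,0,0],"turn":[0,0,0]},{"linear":[0,0,0],"turn":[0,0,0]},{"linear":[0,0,0],"turn":[0,0,0]},{"linear":[0,0,0],"turn":[0,0,0]},{"linear":[0,0,0],"turn":[0,0,0]}]' 0 40; python3 go.py 0.697 -0.0566 0.03; python3 -m inch '[{"linear":[0,0,-8],"turn":[0,0,0]},{"linear":[0,0,-25],"turn":[0,0,0]},{"linear":[0,0,-42],"turn":[0,0,0]},{"linear":[0,0,-42],"turn":[0,0,0]},{"linear":[0,0,-10],"turn":[0,0,0]},{"linear":[0,0,0],"turn":[0,0,0]}]' ; python3 go.py .5848 .3090 .16;python3 - <<'E'
from h import *
d=snap("wrist","w14")
E
```

```text
time_s: 26.52
eef_pos: [0.6976, -0.0559, 0.0333]
tool_rot: [0.0, 0.829, 0.559, 0.0]
force: [0.4, 0.3, -0.0]
grip_width: 0.0855
t 26.52 pos [ 0.6976 -0.0559  0.0333] head 68.0 j [-0.19  0.4   1.56  0.    1.18 -1.37] tilt 0.07 w 0.0855
turn rad [ 0.0012 -0.0003 -0.    ] shift mm (tool axes after turn) [-0.9 -0.3  3.3]
time_s: 27.28
eef_pos: [0.6982, -0.056, 0.0343]
tool_rot: [0.001, 0.829, 0.559, 0.001]
force: [-1.6, -1.5, 5.6]
grip_width: 0.0562
t 27.27 pos [ 0.6982 -0.056   0.0343] head 68.0 j [-0.19  0.4   1.55 -0.    1.18 -1.37] tilt 0.15 w 0.0562
turn rad [ 0.0026 -0.0003 -0.    ] shift mm (tool axes after turn) [-1.  -0.9  4.3]
time_s: 28.02
eef_pos: [0.6967, -0.0554, 0.1586]
tool_rot: [-0.0, 0.829, 0.559, -0.0]
force: [-0.8, -0.2, -1.8]
grip_width: 0.0562
t 28.02 pos [ 0.6967 -0.0554  0.1586] head 68.0 j [-0.19  0.27  1.49  0.    1.38 -1.37] tilt 0.04 w 0.0562
turn rad [-0.0007  0.0001 -0.    ] shift mm (tool axes after turn) [ 296.  -240.2   -1.4]
```

View pics/w14.png

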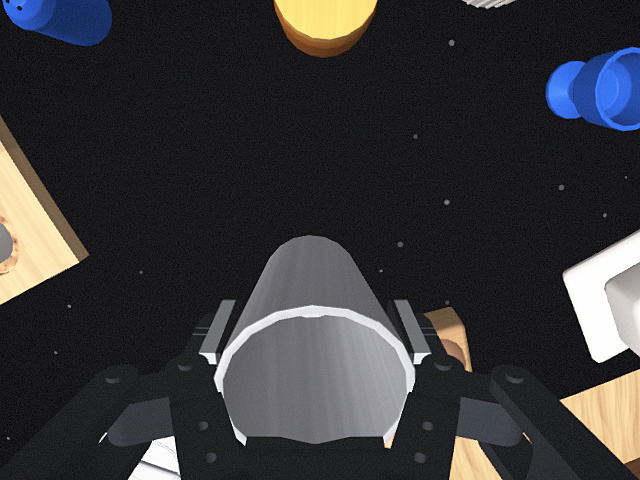

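Held. Carry to the paddle's small recess (final TCP z ≈ 0.0443).

```bash
python3 -m inch '[{"linear":[16,-13,0],"turn":[0,0,0]},{"linear":[32,-26,0],"turn":[0,0,0]},{"linear":[35,-28,0],"turn":[0,0,0]},{"linear":[35,-28,0],"turn":[0,0,0]},{"linear":[35,-28,0],"turn":[0,0,0]},{"linear":[35,-29,0],"turn":[0,0,0]},{"linear":[35,-29,0],"turn":[0,0,0]},{"linear":[35,-29,0],"turn":[0,0,0]},{"linear":[26,-21,0],"turn":[0,0,0]},{"linear":[12,-9,15],"turn":[0,0,0]},{"linear":[0,0,40],"turn":[0,0,0]},{"linear":[0,0,32],"turn":[0,0,0]},{"linear":[0,0,6],"turn":[0,0,0]},{"linear":[0,0,0],"turn":[0,0,0]},{"linear":[0,0,0],"turn":[0,0,0]}]'; python3 go.py .5848 .3090 .0443;python3 - <<'E'
from h import *
d=snap("wrist","w15")
E
```

```text
time_s: 29.95
eef_pos: [0.5863, 0.3091, 0.0679]
tool_rot: [0.0, 0.829, 0.559, 0.001]
force: [0.4, 0.3, -1.3]
grip_width: 0.0564
t 29.95 pos [0.5863 0.3091 0.0679] head 68.0 j [ 0.37  0.28  1.64  0.    1.22 -0.81] tilt 0.13 w 0.0564
turn rad [ 0.0014 -0.0019 -0.    ] shift mm (tool axes after turn) [-0.7 -1.4 23.6]
```

View pics/w15.png

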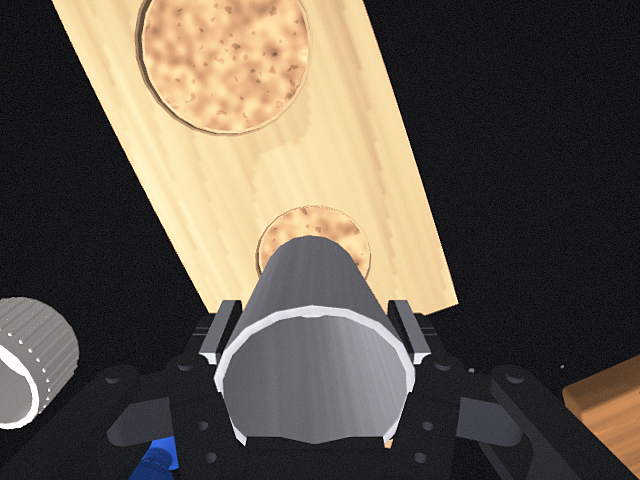

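```bash
python3 -m inch '[{"linear":[-0.5,-1,11],"turn":[0,0,0]},{"linear":[0,0,7],"turn":[0,0,0]},{"linear":[0,0,4],"turn":[0,0,0]},{"linear":[0,0,1.5],"turn":[0,0,0]},{"linear":[0,0,0],"turn":[0,0,0]},{"linear":[0,0,0],"turn":[0,0,0]}]'; python3 go.py .5848 .3090 .0443
```

```text
time_s: 30.75
eef_pos: [0.5843, 0.3081, 0.0444]
tool_rot: [0.0, 0.829, 0.559, -0.001]
force: [-4.2, -4.3, 8.8]
grip_width: 0.0567
t 30.75 pos [0.5843 0.3081 0.0444] head 68.0 j [ 0.37  0.31  1.65 -0.    1.18 -0.81] tilt 0.11 w 0.0567
turn rad [-0.0005  0.0018 -0.    ] shift mm (tool axes after turn) [1.  0.2 0.1]
```

```bash
python3 -m inch '[{"linear":[0,0,-0.5],"turn":[0,0,0]},{"linear":[0,0,0],"turn":[0,0,0]}]'; python3 -m inch '[{"linear":[0,0,0],"turn":[0,0,0]},{"linear":[0,0,0],"turn":[0,0,0]},{"linear":[0,0,0],"turn":[0,0,0]},{"linear":[0,0,-10],"turn":[0,0,0]},{"linear":[0,0,-30],"turn":[0,0,0]},{"linear":[0,0,-45],"turn":[0,0,0]},{"linear":[0,0,-45],"turn":[0,0,0]},{"linear":[0,0,0],"turn":[0,0,0]},{"linear":[0,0,0],"turn":[0,0,0]}]' 100; python3 go.py 0.5745 .1194 0.15;python3 - <<'E'
from h import *; from tgt import *
d=snap("wrist","w16"); print(proj(d,np.r_[T["beaker"],.092]), proj(d,np.r_[T["beaker"],.010]))
E
```

```text
time_s: 31.0
eef_pos: [0.5841, 0.3081, 0.0443]
tool_rot: [0.0, 0.829, 0.559, -0.001]
force: [-3.0, -4.5, 5.9]
grip_width: 0.0569
time_s: 32.12
eef_pos: [0.584, 0.3087, 0.1734]
tool_rot: [-0.0, 0.829, 0.559, -0.0]
force: [0.6, -0.6, -0.8]
grip_width: 0.0854
t 32.12 pos [0.584  0.3087 0.1734] head 68.0 j [ 0.37  0.17  1.58  0.    1.39 -0.81] tilt 0.03 w 0.0854
turn rad [-0.0005 -0.0002  0.    ] shift mm (tool axes after turn) [-179.1   62.1   23.4]
[[315.54947817 246.82253694]] [[315.18842559 210.5484941 ]]
```

View pics/w16.png

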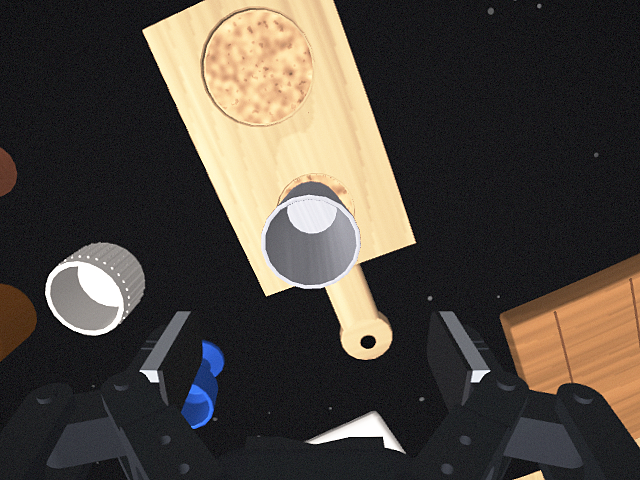

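```bash
python3 -m inch '[{"linear":[-18,6,0],"turn":[0,0,0]},{"linear":[-38,13,0],"turn":[0,0,0]},{"linear":[-42,15,0],"turn":[0,0,0]},{"linear":[-42,15,5],"turn":[0,0,0]},{"linear":[-28,9,10],"turn":[0,0,0]},{"linear":[-11,4,8],"turn":[0,0,0]},{"linear":[0,0,0],"turn":[0,0,0]},{"linear":[0,0,0],"turn":[0,0,0]}]' 100;python3 go.py 0.5745 .1194 0.009;python3 - <<'E'
from h import *
d=snap("wrist","w17"); print(proj(d,[[.5745,.1194,.046],[.5745,.1194,0.0]]))
E
```

```text
time_s: 33.17
eef_pos: [0.5746, 0.1202, 0.1501]
tool_rot: [-0.0, 0.829, 0.56, -0.0]
force: [0.7, -0.6, 0.5]
grip_width: 0.0855
t 33.17 pos [0.5746 0.1202 0.1501] head 68.1 j [ 0.08  0.03  1.78  0.    1.34 -1.11] tilt 0.05 w 0.0855
turn rad [-0.0009 -0.0002  0.    ] shift mm (tool axes after turn) [ -0.8   0.2 141.1]
[[313.31172941 234.08746511]
 [313.41867033 214.73875562]]
```

View pics/w17.png

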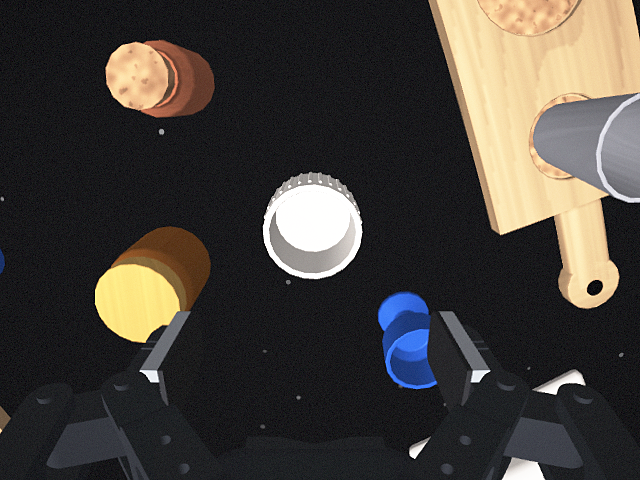

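```bash
python3 -m inch '[{"linear":[-0.5,0,30],"turn":[0,0,0]},{"linear":[0,0,45],"turn":[0,0,0]},{"linear":[0,0,38],"turn":[0,0,0]},{"linear":[0,0,20],"turn":[0,0,0]},{"linear":[0,0,6],"turn":[0,0,0]},{"linear":[0,0,0],"turn":[0,0,0]}]' 100 40; python3 go.py 0.5745 0.1194 0.009; python3 -m inch '[{"linear":[0,0,0],"turn":[0,0,0]},{"linear":[0,0,0],"turn":[0,0,0]},{"linear":[0,0,0],"turn":[0,0,0]},{"linear":[0,0,0],"turn":[0,0,0]},{"linear":[0,0,0],"turn":[0,0,0]},{"linear":[0,0,0],"turn":[0,0,0]}]' 0 40; python3 go.py 0.5745 0.1194 0.009; python3 -m inch '[{"linear":[0,0,-8],"turn":[0,0,0]},{"linear":[0,0,-25],"turn":[0,0,0]},{"linear":[0,0,-42],"turn":[0,0,0]},{"linear":[0,0,-42],"turn":[0,0,0]},{"linear":[0,0,-15],"turn":[0,0,0]},{"linear":[0,0,0],"turn":[0,0,0]}]' ; python3 go.py .4718 .3106 .14;python3 - <<'E'
from h import *
d=snap("wrist","w18")
E
```

```text
time_s: 33.98
eef_pos: [0.5752, 0.1194, 0.0121]
tool_rot: [0.0, 0.829, 0.559, 0.0]
force: [-0.3, 0.0, -0.3]
grip_width: 0.0856
t 33.98 pos [0.5752 0.1194 0.0121] head 68.0 j [ 0.08  0.2   1.85  0.    1.09 -1.11] tilt 0.05 w 0.0856
turn rad [ 0.0007 -0.0007 -0.    ] shift mm (tool axes after turn) [-0.3 -0.6  3.1]
time_s: 34.72
eef_pos: [0.576, 0.1192, 0.0133]
tool_rot: [0.001, 0.829, 0.559, 0.001]
force: [0.3, 0.9, 6.3]
grip_width: 0.0628
t 34.73 pos [0.576  0.1192 0.0133] head 68.0 j [ 0.08  0.2   1.85  0.    1.09 -1.11] tilt 0.18 w 0.0628
turn rad [ 0.0026 -0.0017 -0.    ] shift mm (tool axes after turn) [-0.4 -1.5  4.3]
time_s: 35.48
eef_pos: [0.5746, 0.1191, 0.1435]
tool_rot: [0.0, 0.829, 0.559, 0.0]
force: [0.3, 0.2, -1.7]
grip_width: 0.0626
t 35.48 pos [0.5746 0.1191 0.1435] head 68.0 j [ 0.08  0.03  1.78  0.    1.32 -1.11] tilt 0.04 w 0.0626
turn rad [ 0.0004 -0.0005 -0.    ] shift mm (tool axes after turn) [ 139.1 -167.     3.5]
```

View pics/w18.png

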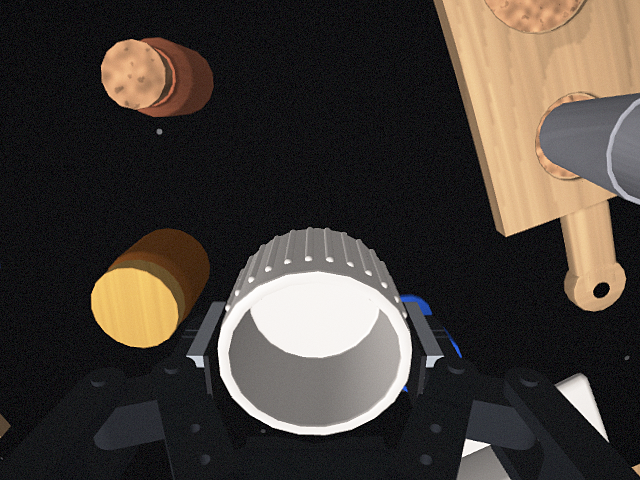

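```bash
python3 -m inch '[{"linear":[14,-17,0],"turn":[0,0,0]},{"linear":[28,-34,0],"turn":[0,0,0]},{"linear":[32,-38,0],"turn":[0,0,0]},{"linear":[32,-38,0],"turn":[0,0,0]},{"linear":[24,-29,0],"turn":[0,0,0]},{"linear":[9,-11,12],"turn":[0,0,0]},{"linear":[0,0,40],"turn":[0,0,0]},{"linear":[0,0,36],"turn":[0,0,0]},{"linear":[0,0,8],"turn":[0,0,0]},{"linear":[0,0,0],"turn":[0,0,0]},{"linear":[0,0,0],"turn":[0,0,0]}]'; python3 go.py .4718 .3106 .0233;python3 - <<'E'
from h import *
d=snap("wrist","w19")
E
```

```text
time_s: 36.9
eef_pos: [0.4727, 0.3109, 0.0489]
tool_rot: [-0.0, 0.829, 0.559, 0.001]
force: [-0.7, -0.4, -0.5]
grip_width: 0.0627
t 36.9 pos [0.4727 0.3109 0.0489] head 68.0 j [ 0.45  0.1   1.89  0.    1.15 -0.74] tilt 0.14 w 0.0627
turn rad [ 0.0012 -0.002  -0.    ] shift mm (tool axes after turn) [-0.7 -0.8 25.6]
```

View pics/w19.png

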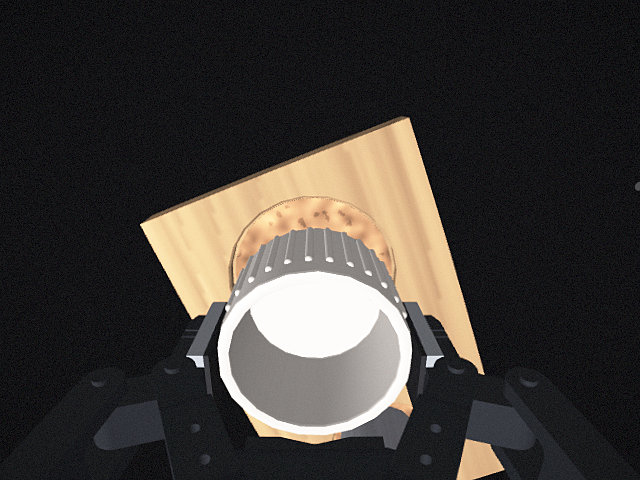

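```bash
python3 -m inch '[{"linear":[-0.5,-0.5,12],"turn":[0,0,0]},{"linear":[0,0,8],"turn":[0,0,0]},{"linear":[0,0,4],"turn":[0,0,0]},{"linear":[0,0,1.5],"turn":[0,0,0]},{"linear":[0,0,0],"turn":[0,0,0]},{"linear":[0,0,0],"turn":[0,0,0]}]'; python3 go.py .4718 .3106 .0233
```

```text
time_s: 37.7
eef_pos: [0.4701, 0.3099, 0.0233]
tool_rot: [-0.0, 0.829, 0.559, -0.002]
force: [-8.9, -5.0, 13.9]
grip_width: 0.0631
t 37.7 pos [0.4701 0.3099 0.0233] head 68.0 j [ 0.45  0.13  1.9   0.    1.11 -0.74] tilt 0.23 w 0.0631
turn rad [-0.0028  0.0028 -0.    ] shift mm (tool axes after turn) [1.3 1.3 0. ]
```

```bash
python3 -m inch '[{"linear":[0,0,-0.5],"turn":[0,0,0]},{"linear":[0,0,0],"turn":[0,0,0]}]'; python3 -m inch '[{"linear":[0,0,0],"turn":[0,0,0]},{"linear":[0,0,0],"turn":[0,0,0]},{"linear":[0,0,0],"turn":[0,0,0]},{"linear":[0,0,-10],"turn":[0,0,0]},{"linear":[0,0,-30],"turn":[0,0,0]},{"linear":[0,0,-45],"turn":[0,0,0]},{"linear":[0,0,-45],"turn":[0,0,0]},{"linear":[0,0,-45],"turn":[0,0,0]},{"linear":[0,0,-20],"turn":[0,0,0]},{"linear":[0,0,0],"turn":[0,0,0]},{"linear":[0,0,0],"turn":[0,0,0]}]' 100; python3 - <<'E'
from h import *; from tgt import *
d=snap("wrist","w20"); print(proj(d,np.r_[T["ramekin"],.056]), proj(d,np.r_[T["ramekin"],.010]))
snap("scene","s20");snap("top","t20")
E
```

```text
time_s: 37.95
eef_pos: [0.4702, 0.3099, 0.0233]
tool_rot: [-0.0, 0.829, 0.559, -0.002]
force: [-7.0, -3.7, 10.0]
grip_width: 0.0631
time_s: 39.33
eef_pos: [0.4699, 0.3097, 0.2147]
tool_rot: [-0.001, 0.829, 0.559, -0.002]
force: [-0.7, 0.0, -1.0]
grip_width: 0.0852
[[317.09506397 213.66792679]] [[316.88450015 199.79525834]]
```

View pics/w20.png

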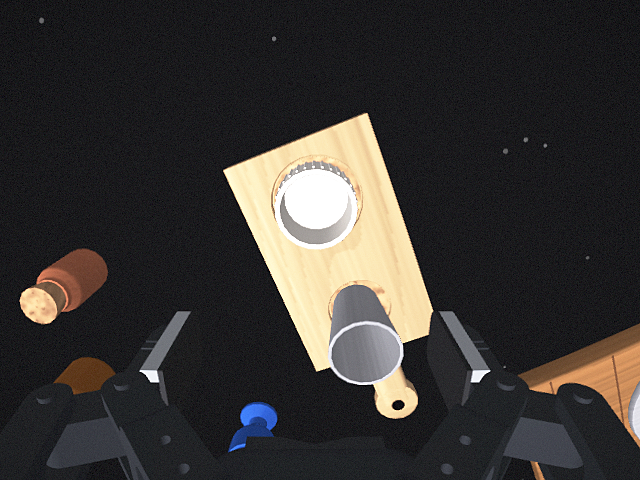

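View pics/s20.png

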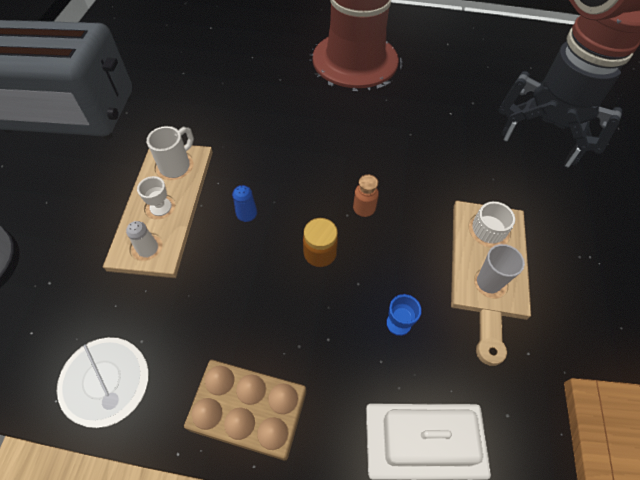

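View pics/t20.png

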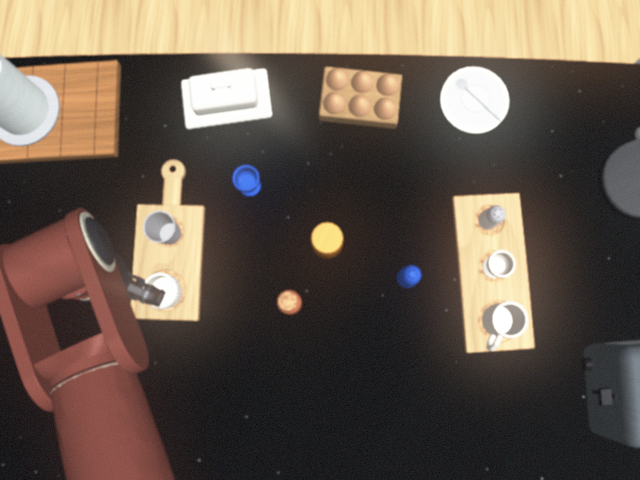

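```bash
python3 - <<'E'
from h import *; from tgt import *
t=np.linspace(0,2*np.pi,60); D={"mug":(.084,.032,.029),"egg_cup":(.064,.025,.021),"salt":(.056,.0175,.02),"ramekin":(.046,.033,.031),"beaker":(.082,.03,.022)}
def ov(d,reg,s):
    f=d["frame"].copy(); x0,y0,x1,y1=reg; f=cv2.resize(f[y0:y1,x0:x1],None,fx=s,fy=s,interpolation=cv2.INTER_CUBIC)
    for k,c in T.items():
        for h,r,col in ((D[k][0],D[k][1],(255,0,0)),(0,D[k][2],(0,160,0))):
            X=np.c_[c[0]+r*np.cos(t),c[1]+r*np.sin(t),0*t+.01+h]
            cv2.polylines(f,[np.round((proj(d,X)-[x0,y0]+.5)*s).astype(int)],True,col,1)
    return f
ds=snap("scene");dt=snap("top")
a=np.hstack([ov(ds,(100,115,220,275),3.2),ov(ds,(440,190,540,350),3.2)]);cv2.imwrite("pics/ovs.png",a[:,:,::-1])
a=np.hstack([ov(dt,(440,180,550,360),3.2),ov(dt,(120,150,220,330),3.2)]);cv2.imwrite("pics/ovt.png",a[:,:,::-1])
E
```

```text
(no output)
```

View pics/ovs.png

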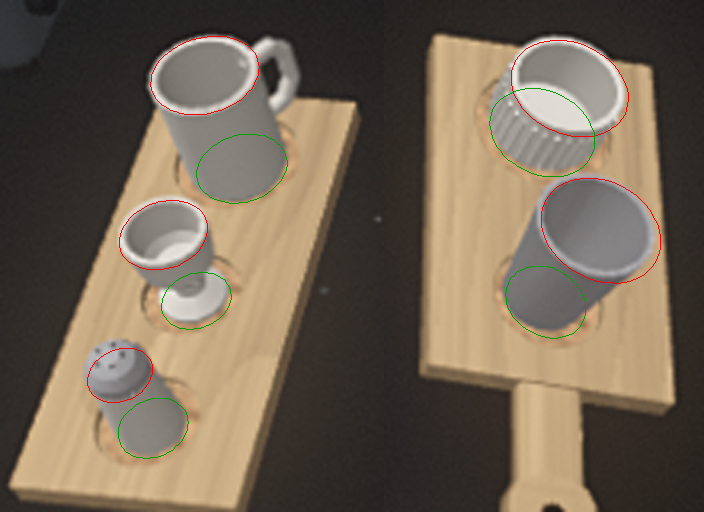

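View pics/ovt.png

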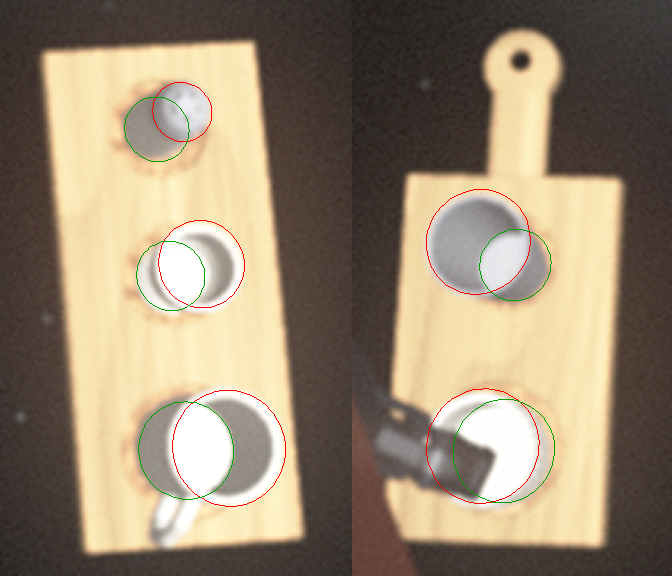

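```bash
python3 -c "
from cell import env
print(env.sign_off(), env.observe()['time_s'])"
```

```text
the job is handed in; nothing more can be done
the job is handed in; nothing more can be done
```

The job is handed in, at about 39.5 s of the 131 s allowed. All five pieces stand in their recesses:
- **Oblong board:** the mug is in the large recess, the egg cup in the middle one and the salt shaker in the far one.
- **Board with the handle:** the ramekin is in the large recess and the steel beaker in the small one.

**Seating:** each piece touched down 10 mm above its pick-up height, within about 1 mm, with contact forces up to about 18 N. That matches the recess floors.

**Last check:** I drew the expected rim and foot circles over the scene and top pictures. All five stood upright, within about 2–4 mm of their recess centres. In the top picture the gripper hid part of the ramekin, so I judged that one from the scene and wrist pictures.

**Bystanders:** the jam jar, the spice jar and the two blue look-alikes looked to be where they started. I judged this by eye and did not measure them again.

**Disagreements:** the top and scene cameras differed by a steady 2.5 mm in y, so I used the average. The wrist camera put the mug 3–4 mm off that average before the grasp, and the beaker a similar amount off its recess centre after placing. Both are inside the 12 mm tolerance.

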